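# Raking-light check of a freshly laid sign panel

## Task

Light up the freshly laid sign panel at a slant, to show up air bubbles: the inspection lamp stands lens-down in its charger. While it still stands there, turn the selector on its tail to the blue (daylight) mark; then draw the lamp out of the charger, tip it to a slant of about 45 degrees and finish holding it still in the air, its lens about 15 cm from the middle of the red sign panel and its beam aimed at that middle, from whichever side you like. The program ends with the lamp held like that in the gripper: do not put it down, do not touch the fresh panel with anything, and leave the tape, squeegee, knife and film roll where they are.

Things in the scene. Friction and masses are not known exactly. Their poses are not given: they have to be found in the camera images.
- lamp: Inspection lamp, 186 mm long, 0.3 to 0.5 kg, loose in the dock, lens down. Origin at the lens centre; +z runs along its axis to the tail (up while docked), the beam leaves along -z. Yellow square head, 52 mm wide, to z = 58 mm, cone to 72 mm, then a round black ribbed body, 46 mm diameter, z = 72 to 160 mm: grip it there. Centre of mass near z = 60 mm. Selector on the tail face, z = 160 mm.
- selector (a joint): Selector angle, rad, growing clockwise seen from above. Five detents 0.5 rad apart, each with a coloured dot on the tail face: 0 white, 0.5 orange, 1.0 yellow, 1.5 blue (daylight), 2.0 violet; stops just past the ends. It starts at white, orange or yellow. Each click takes about 0.05 N m; left within about 0.2 rad of a mark, it is drawn on to within 0.1 rad of it.
- selector_grip (a point): Point on the selector's axis 16 mm above the tail face. Its x axis runs along the grip bar to the white pointer end, z up along the lamp. The selector: a round skirt, 31 mm diameter, up to 5.6 mm above the tail face, and on it an upright bar 28 mm long, 10 mm thick, reaching 26.4 mm above the tail face.
- blue_mark (a point): The blue dot, 5.6 mm across, on the lamp's tail face, 19.6 mm from the lamp's axis.
- lamp_beam (a point): Imaginary point on the lamp's axis in the beam, 150 mm in front of the lens (lamp z = -150 mm). To aim the lamp, bring this point to the middle of the panel.
- dock: Charger fixed to the bench: black base plate 120 x 104 x 12 mm with a grey square well. Origin on the bench under the well's centre, z up. The well is 55 x 55 mm inside, walls 7 mm, floor 12 mm and rim 57 mm above the bench: the lamp's head sits 45 mm deep with 1.5 mm play on each side and cannot turn. The lamp's z axis is the well's.
- panel: Sign panel fixed to the bench, 180 mm along its x by 260 mm along its y, 4 mm thick, white with freshly laid red film, a white arrow and a few air bubbles up to 2 mm high. Origin on the bench under its middle. Nothing may touch it.
- panel_middle (a point): Middle of the panel's upper face, 4.5 mm above the bench.
- tape: Bystander: roll of blue masking tape lying flat, 110 mm across, 48 mm high. Origin at the centre of its underside.
- squeegee: Bystander: yellow squeegee with a felt edge, lying flat, 70 x 104 mm, 17 mm high. Origin at the centre of its underside.
- knife: Bystander: orange retracted snap-off knife lying flat along its y, 150 x 20 mm, 18 mm high. Origin at the centre of its underside.
- filmroll: Bystander: short roll of green film standing on end, 68 mm across, 150 mm high. Origin at the centre of its underside.
Mind the look-alikes: they are no part of the job. Leave any yellow look-alike of the dock alone.

How it is judged:
By the outcome, as a careful person would: the job done as asked, in the order asked, and still so for the second after the job is handed in, while the arm keeps its last pose, push and grip.
It also fails if it takes over 51 s, if anything falls off the work surface, if the arm or the gripper's body presses on something with over 40 N, if the wrist force passes 120 N, or if a joint passes its speed limit or range.

## Robot

A 6-joint arm with a two-finger parallel gripper is mounted at the origin on the work surface. World frame = base frame: x ahead of the robot, y to its left, z up, the work surface at z = 0. Lengths are in m, angles in rad, forces in N, time in s.
With the tool pointing down it reaches from about 0.25 to 0.775 m from the base axis. Payload 4 kg.
Tool frame: the origin (TCP) lies at the very end of the fingers, on their centre line; the grasp point (between the pads) lies 19 mm behind it; z points along the fingers, y is the direction in which the jaws open and shut (so a half turn about z gives the same grasp; the last joint's range is limited). The gripper opens to 94 mm and grips with 3 to 60 N. Pads are 16 mm wide; open, the fingers measure 119 mm over their backs; the gripper's body (75 mm by 177 mm) begins 78 mm behind the grasp point.
Start: joints at [-1.233, 0.087, 1.371, -0, 1.684, -0.103], TCP at [0.235, -0.497, 0.206] pointing down, gripper open.
Joint ranges: [-3.1, 3.1], [-0.76, 2.03], [0.27, 2.55], [-1.08, 4.22], [0.17, 2.65], [-2.57, 2.57]. Speed limits (rad/s): [2.79, 2.79, 3.14, 3.14, 3.14, 3.14].

## Interface

Orientations are given as [roll, pitch, yaw] about the fixed x, y, z axes, in that order (R = Rz(yaw) Ry(pitch) Rx(roll)).
In Python, from bench import robot, snapshot, models gives the robot as it stands.
- The arm moves only by the tool arm_command, never from a script. Its argument "commands" is text: rows parted by semicolons, each of 7 numbers parted by spaces: the shift along the tool's x, y, z in mm, then the turn, a rotation vector about the tool's x, y, z in degrees, then the opening, from 0 (shut) to 1 (fully open). In form: tx ty tz rx ry rz hand; .... A call has 1 to 12 rows; each row shifts and turns the pose as measured when the row begins, along the tool's axes as they then stand; what a row does not reach is not made up. A row lasts 1/8 s, in which the tool goes at most 62.5 mm and 10.7 degrees, less where a joint would pass 70% of its speed; a pose out of reach is approached as far as the arm can. A call is refused whole if a number of a shift passes 62.5 or a number of a turn 10.7, either way. A call with a gripper value outside its range is refused whole. The fingers move at their own pace and stop on an object; the grip force is fixed at half the most. Time passes only in rows, so rows that do not move let the fingers close. It gives the time, the measured TCP pose, the force and the opening at its end, in the units of the state.
- robot.get_obs(): the state, without advancing time (a new reading comes with each control period).
- snapshot(name): name is "side" or "top"; returns a dict with "img" (480x640x3 uint8, blue, green, red), "camera_matrix" (3x3 intrinsics, pixels), "origin" and "rotation" of the camera in the world. Camera axes: x right, y down, z forward; pixel columns grow to the right and rows downward; lengths in m; the calibration is good to about 2 mm. A picture is of the moment at which its call begins. There is no depth.
- robot.close_job(): hands the job in, once; it reports no verdict.
Trained networks look in a picture, given as the dict that the camera call returned (one of the last four; its "shot" number tells which), for a name from the list of things; names that differ only in an ending like _2 or _b are one class to them, and where a whole thing is asked for, a point or a joint stands for the part that bears it (a point fixed in the world has none). Each returns a list of dicts, best first, with "conf" (0 to 1); they miss things now and then, are a little off and sometimes report something else, mostly with a low value. They report only what shows in the picture. A call takes as long as a camera call. They do not tell look-alikes from the thing itself.
- models.spot_in(query, picture): "bbox" ([left, top, width, height] as shares, 0 to 1, of the picture: columns of its width, rows of its height, round what is visible of it).
- models.tip_of(query, picture): "centre" ([column, row] as shares, 0 to 1, of the picture: columns of its width, rows of its height: a listed point, or the origin of a listed thing).
The state is a dict: "time": time; "joint_positions": joint angles; "qvel": joint speeds; "joint_torque": joint torques, N m; "tool_pos": TCP position; "ee_rot": TCP orientation; "wrist_force": force on the tool from outside, world axes, zero at the start; "wrist_torque": the same for the moment, N m; "width": finger opening in m.
Only numpy, scipy, OpenCV 4.12 (cv2) and the standard library are available. Lean on these libraries where they do the work, as an engineer would, in place of code of your own. Each camera call takes 0.05 s, during which the arm holds its last target. There are 200 camera calls.

## Working session

There is one attempt and no reset: what is moved stays moved. The work goes in short steps, Python scripts to look and compute and a tool call to move; the robot and the scene stay as the last step left them, time stands still between calls to the robot, and variables do not carry over. Pictures are saved under pics/ and viewed, about 8 in all and at most 12, crops included, and the job is handed in when it is done.

Besides the shell and the picture viewer there is one more tool, called after "Emit:" as name(argument=value, ...), one argument or row to a line, values as JSON. arm_command: Moves the arm, as the interface text tells. Its arguments: {"type":"object","properties":{"commands":{"type":"string"}},"required":["commands"]}

```bash
mkdir -p pics; ls
cat > h.py <<'E'
import numpy as np, cv2
from bench import robot, snapshot, models
from scipy.spatial.transform import Rotation as R
def ray(s,uv):
    K=np.array(s["camera_matrix"]);d=np.array(s["rotation"])@np.linalg.inv(K)@np.array([uv[0],uv[1],1.0])
    return np.array(s["origin"]),d/np.linalg.norm(d)
def onplane(s,uv,z):
    o,d=ray(s,uv);return o+d*(z-o[2])/d[2]
def proj(s,p):
    c=np.array(s["rotation"]).T@(np.array(p)-np.array(s["origin"]));q=np.array(s["camera_matrix"])@c;return q[:2]/q[2]
def tri(s1,a,s2,b):
    o1,d1=ray(s1,a);o2,d2=ray(s2,b)
    t=np.linalg.lstsq(np.c_[d1,-d2],o2-o1,rcond=None)[0];p,q=o1+t[0]*d1,o2+t[1]*d2
    return (p+q)/2,np.linalg.norm(p-q)
def tips(q,s): return [(np.array(r["centre"])*[640,480],round(r["conf"],2)) for r in models.tip_of(q,s)]
E
python3 - <<'E'
from h import *
np.set_printoptions(precision=3,suppress=True)
S={n:snapshot(n) for n in("side","top")}
for n in S:
    cv2.imwrite(f"pics/{n}1.png",S[n]["img"]);print(n,S[n]["origin"],S[n]["rotation"])
    for q in("lamp","dock","selector_grip","blue_mark","panel_middle","filmroll","tape","knife","squeegee"):print(q,tips(q,S[n])[:3])
o=robot.get_obs();print(o["tool_pos"],o["ee_rot"],o["time"],o["width"])
E
```

```text
pics
side [0.279 0.778 0.726] [-2.324 -0.007 -2.743]
lamp [(array([300.416, 302.112]), 0.64)]
dock [(array([345.28 , 248.496]), 0.85), (array([300.992, 301.584]), 0.73), (array([388.672, 334.992]), 0.71)]
selector_grip [(array([296.704, 230.592]), 0.67)]
blue_mark [(array([298.688, 247.008]), 0.93)]
panel_middle [(array([376.768, 171.504]), 0.82)]
filmroll [(array([242.816, 422.688]), 0.88)]
tape [(array([272.512, 216.096]), 0.95)]
knife [(array([223.616, 247.488]), 0.74)]
squeegee [(array([298.176, 158.688]), 0.81)]
top [0.46  0.105 1.109] [-3.069  0.038 -1.554]
lamp [(array([277.376, 243.792]), 0.65)]
dock [(array([277.12 , 247.008]), 0.96), (array([275.008, 328.32 ]), 0.86), (array([355.52 , 263.376]), 0.55)]
selector_grip [(array([269.632, 243.12 ]), 0.53)]
blue_mark [(array([278.72, 247.2 ]), 0.72)]
panel_middle [(array([493.696, 250.8  ]), 0.71)]
filmroll [(array([167.168, 254.784]), 0.91), (array([493.312, 250.416]), 0.16)]
tape [(array([370.176, 178.32 ]), 0.65)]
knife [(array([312.512, 157.296]), 0.77)]
squeegee [(array([479.232, 162.576]), 0.7)]
[ 0.235 -0.497  0.206] [3.141 0.    0.441] 1.0 0.09421631469130415
```

```bash
sed -i 's/np.array(s\["rotation"\])/R.from_euler("xyz",s["rotation"]).as_matrix()/g' h.py
python3 - <<'E'
from h import *
np.set_printoptions(precision=3,suppress=True)
S={n:snapshot(n) for n in("side","top")}
for q in("lamp","dock","selector_grip","blue_mark","panel_middle","filmroll","tape","knife","squeegee"):
  for a in tips(q,S["side"])[:3]:
    for b in tips(q,S["top"])[:3]:
      p,e=tri(S["side"],a[0],S["top"],b[0]); 
      if e<.02: print(q,p,e)
a=S["side"]["img"];b=S["top"]["img"]
cv2.imwrite("pics/b.png",np.vstack([cv2.resize(a[120:470,140:540],(680,595))])) 
c=b[180:320,180:340]
cv2.imwrite("pics/c.png",cv2.resize(b[200:300,220:340],(720,600),interpolation=cv2.INTER_CUBIC))
E
```

```text
lamp [0.541 0.252 0.015] 6.510067545821059e-05
dock [0.498 0.072 0.009] 0.004961627373058157
dock [0.534 0.248 0.002] 0.002344828922974235
dock [ 0.347  0.26  -0.002] 0.007840245635828687
selector_grip [0.54  0.245 0.187] 0.006000913741367209
blue_mark [0.522 0.266 0.175] 0.004228928356656527
panel_middle [ 0.529 -0.254 -0.002] 0.0013180005217107427
filmroll [ 0.517  0.517 -0.002] 0.006413636887350403
tape [0.705 0.031 0.006] 0.0038304611342353328
tape [0.538 0.27  0.027] 0.010924924712882767
knife [0.75  0.177 0.015] 0.007404496050780074
squeegee [ 0.755 -0.225 -0.007] 0.0033902492470144437
```

View pics/top1.png

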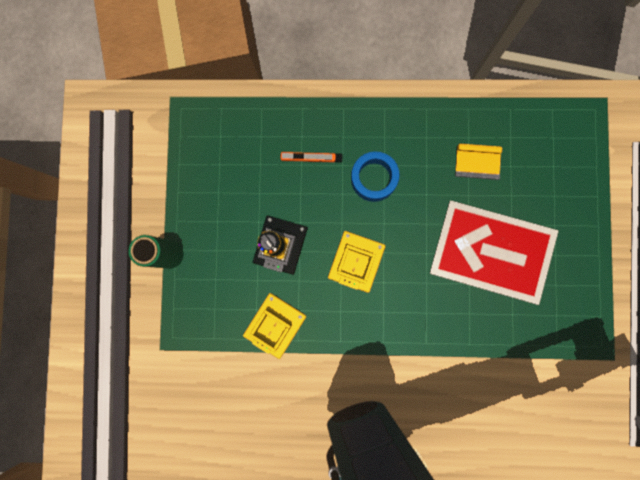

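View pics/side1.png

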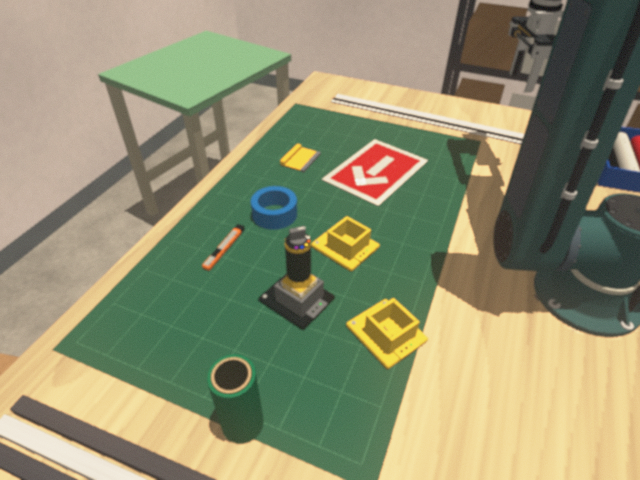

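Top view: the lamp stands in the black/grey dock at (275,245). The look-alikes are two empty yellow docks at (357,262) and (275,325). The red panel is at (494,251), the tape at (375,176), the knife at (312,157), the squeegee at (480,161) and the film roll at (145,250). I choose the black/grey dock and check it in a crop.

View pics/c.png

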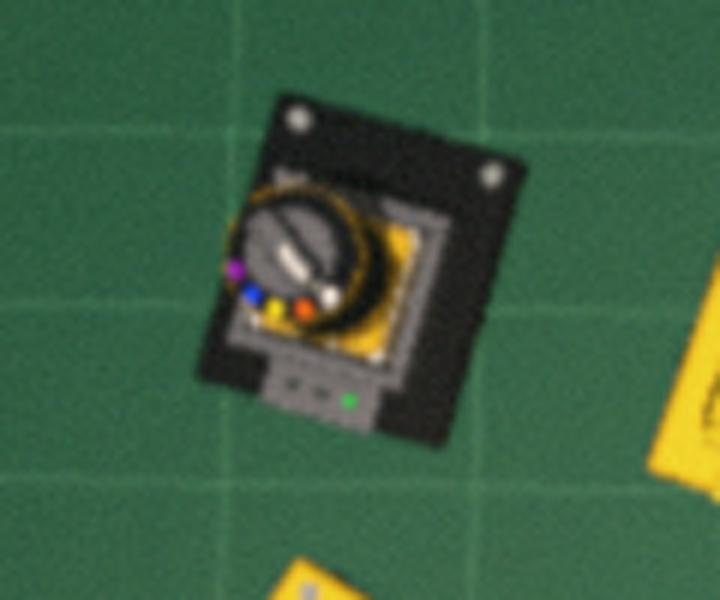

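The crop confirms it: this is the black/grey dock with the yellow-headed lamp. The pointer is at white (330,297 in the crop) and blue is at (253,295), so the selector needs 1.5 rad clockwise.

Run:
```python
from h import *
from scipy.optimize import least_squares
np.set_printoptions(precision=4,suppress=True)
s=snapshot("top")
px=np.array([(330,297),(304,310),(276,310),(253,295),(236,270)])/6+[220,200]
P=np.array([onplane(s,p,.172) for p in px])
f=lambda v:np.concatenate([P[k,:2]-v[:2]-.0196*np.array([np.cos(v[2]-.5*k),np.sin(v[2]-.5*k)]) for k in range(5)])
r=least_squares(f,[*(P[:,:2].mean(0)),-2]);print("lamp xy, white az",r.x,np.sqrt((r.fun**2).mean()))
g=onplane(s,np.array([290,242])/6+[220,200],.198);print("knob centre est",g)
for c in [(449,202),(557,234),(540,303),(431,273)]:print("panel c",onplane(s,c,.0045))
print("pm",np.mean([onplane(s,c,.0045) for c in [(449,202),(557,234),(540,303),(431,273)]],0))
# dock plate corners (top at 12mm)
D=np.array([onplane(s,np.array(c)/6+[220,200],.012) for c in[(280,92),(526,160),(443,447),(197,378)]]);print("dock",D,D.mean(0))
o=robot.get_obs();print(o["tool_pos"],o["ee_rot"],o["time"])
```

```text
lamp xy, white az [ 0.5372  0.2496 -2.4037] 0.0002237354358429021
knob centre est [0.5389 0.2464 0.198 ]
panel c [ 0.6525 -0.1519  0.0045]
panel c [ 0.5794 -0.4018  0.0045]
panel c [ 0.4182 -0.36    0.0045]
panel c [ 0.4837 -0.1095  0.0045]
pm [ 0.5335 -0.2558  0.0045]
dock [[0.6149 0.2807 0.012 ]
 [0.5889 0.1822 0.012 ]
 [0.475  0.2128 0.012 ]
 [0.5007 0.3108 0.012 ]] [0.5449 0.2466 0.012 ]
[ 0.2347 -0.4975  0.2055] [3.1415 0.     0.4408] 2.25
```

```bash
cat >> h.py <<'E'
def plan(pos,rpy,n,hand,start=None,dz=None):
    """print n rows from measured pose to the goal, straight line and single-axis turn; dz=extra z turn (deg) to take the long way"""
    o=robot.get_obs();p,r=(np.array(o["tool_pos"]),R.from_euler("xyz",o["ee_rot"])) if start is None else start
    g=R.from_euler("xyz",rpy);p0=p
    rv0=(r.inv()*g).as_rotvec(degrees=True) if dz is None else np.array([0,0,dz]);r0=r
    rows=[]
    for k in range(1,n+1):
        t=r0*R.from_rotvec(rv0*k/n,degrees=True);tp=p0+(np.array(pos)-p0)*k/n
        d=np.round(r.inv().apply(tp-p)*1000,0 if n>2 else 1)+0.;v=np.round((r.inv()*t).as_rotvec(degrees=True),1)+0.
        rows.append(" ".join(f"{x:g}" for x in [*d,*v,hand]))
        p=p+r.apply(d/1000);r=r*R.from_rotvec(v,degrees=True)
    for i in range(0,n,12):print("; ".join(rows[i:i+12]))
    print("time",o["time"],"at",np.round(o["tool_pos"],4),np.round(o["ee_rot"],3),"F",np.round(o["wrist_force"],1),"q",np.round(o["joint_positions"],2),"w",round(o["width"],4))
    return p,r
E
python3 - <<'E'
from h import *
g=[np.pi,0,-2.404]
plan([.537,.249,.26],g,20,1,dz=-197)
E
```

```text
30 -27 -3 0 0 -9.8 1; 33 -22 -2 0 0 -9.9 1; 38 -16 -3 0 0 -9.9 1; 39 -9 -3 0 0 -9.8 1; 40 -2 -3 0 0 -9.8 1; 40 4 -2 0 0 -9.9 1; 39 12 -3 0 0 -9.9 1; 36 17 -3 0 0 -9.8 1; 32 24 -3 0 0 -9.8 1; 28 29 -2 0 0 -9.9 1; 23 33 -3 0 0 -9.8 1; 17 37 -3 0 0 -9.9 1
10 39 -2 0 0 -9.9 1; 3 40 -3 0 0 -9.8 1; -4 40 -3 0 0 -9.8 1; -10 39 -3 0 0 -9.9 1; -17 37 -2 0 0 -9.8 1; -23 33 -3 0 0 -9.9 1; -28 28 -3 0 0 -9.8 1; -33 24 -3 0 0 -9.9 1
time 2.25 at [ 0.2347 -0.4975  0.2055] [3.142 0.    0.441] F [ 0.2  0.9 -0.7] q [-1.23  0.09  1.37 -0.    1.68 -0.1 ] w 0.0939
```

Emit:
arm_command(
  commands="30 -27 -3 0 0 -9.8 1; 33 -22 -2 0 0 -9.9 1; 38 -16 -3 0 0 -9.9 1; 39 -9 -3 0 0 -9.8 1; 40 -2 -3 0 0 -9.8 1; 40 4 -2 0 0 -9.9 1; 39 12 -3 0 0 -9.9 1; 36 17 -3 0 0 -9.8 1; 32 24 -3 0 0 -9.8 1; 28 29 -2 0 0 -9.9 1; 23 33 -3 0 0 -9.8 1; 17 37 -3 0 0 -9.9 1",
)

```text
time: 3.75
tool_pos: [0.4064, -0.0324, 0.2402]
ee_rot: [3.14, 0.005, 2.566]
wrist_force: [0.3, 0.7, -0.1]
width: 0.0939
```

Emit:
arm_command(
  commands="10 39 -2 0 0 -9.9 1; 3 40 -3 0 0 -9.8 1; -4 40 -3 0 0 -9.8 1; -10 39 -3 0 0 -9.9 1; -17 37 -2 0 0 -9.8 1; -23 33 -3 0 0 -9.9 1; -28 28 -3 0 0 -9.8 1; -33 24 -3 0 0 -9.9 1",
)

```text
time: 4.75
tool_pos: [0.5042, 0.2863, 0.2645]
ee_rot: [-3.133, 0.005, -2.294]
wrist_force: [0.6, -0.2, -0.4]
width: 0.094
```

Run:
```python
from h import *
g=[np.pi,0,-2.404]
plan([.537,.249,.26],g,4,1)
s=snapshot("side");t=snapshot("top")
for q in("selector_grip","blue_mark"):print(q,tips(q,s)[:1],tips(q,t)[:1],proj(s,[.537,.249,.188]))
a=s["img"][200:320,220:380];cv2.imwrite("pics/d.png",cv2.resize(a,(800,600),interpolation=cv2.INTER_CUBIC))
```

```text
2 -12 1 -0.1 0.1 1.6 1; 1 -13 1 -0.1 0.1 1.6 1; 1 -12 2 -0.2 0 1.5 1; 0 -12 1 -0.1 0.1 1.6 1
time 4.75 at [0.5042 0.2863 0.2645] [-3.133  0.005 -2.294] F [ 0.6 -0.2 -0.4] q [ 0.42  0.14  1.19 -0.01  1.8  -2.  ] w 0.094
selector_grip [(array([297.28, 229.68]), 0.76)] [(array([268.288, 240.576]), 0.69)] [297.30205674 233.42150444]
blue_mark [(array([298.688, 247.776]), 0.62)] [(array([259.904, 248.688]), 0.79)] [297.30205674 233.42150444]
```

Emit:
arm_command(
  commands="2 -12 1 -0.1 0.1 1.6 0.6; 1 -13 1 -0.1 0.1 1.6 0.6; 1 -12 2 -0.2 0 1.5 0.6; 0 -12 1 -0.1 0.1 1.6 0.6; 0 0 0 0 0 0 0.6; 0 0 0 0 0 0 0.6",
)

```text
time: 5.8
tool_pos: [0.5388, 0.2402, 0.2601]
ee_rot: [-3.141, 0.0, -2.426]
wrist_force: [0.6, 0.3, -0.3]
width: 0.0565
```

Run:
```python
from h import *
g=[np.pi,0,-2.404]
plan([.537,.249,.21],g,3,.6)
plan([.537,.249,.181],g,4,.6,start=(np.array([.537,.249,.21]),R.from_euler("xyz",g)))
s=snapshot("side")
print(proj(s,robot.get_obs()["tool_pos"]))
a=s["img"][190:310,220:380];cv2.imwrite("pics/d.png",cv2.resize(a,(800,600),interpolation=cv2.INTER_CUBIC))
```

```text
-1 3 17 0 0 -0.4 0.6; -2 2 16 0 0 -0.5 0.6; -1 3 17 0 0 -0.4 0.6
time 5.8 at [0.5388 0.2402 0.2601] [-3.141  0.    -2.426] F [ 0.6  0.3 -0.3] q [ 0.32  0.17  1.17 -0.    1.8  -1.96] w 0.0565
0 0 7 0 0 0 0.6; 0 0 7 0 0 0 0.6; 0 0 8 0 0 0 0.6; 0 0 7 0 0 0 0.6
time 5.8 at [0.5388 0.2402 0.2601] [-3.141  0.    -2.426] F [ 0.6  0.3 -0.3] q [ 0.32  0.17  1.17 -0.    1.8  -1.96] w 0.0565
[297.48318024 197.64665957]
```

View pics/d.png

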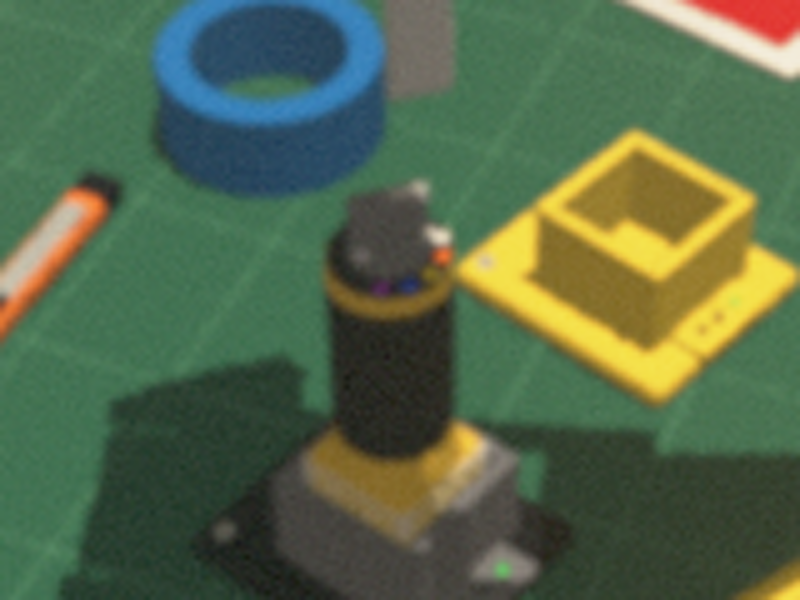

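The side crop shows the bar centred at about (298,235), which agrees with my estimate (297,233). The pointer is at white. Going down now.

Emit:
arm_command(
  commands="-1 3 17 0 0 -0.4 0.6; -2 2 16 0 0 -0.5 0.6; -1 3 17 0 0 -0.4 0.6; 0 0 10 0 0 0 0.6; 0 0 7 0 0 0 0.6; 0 0 0 0 0 0 0.6",
)

```text
time: 6.6
tool_pos: [0.5344, 0.2507, 0.1862]
ee_rot: [3.14, -0.003, -2.399]
wrist_force: [0.6, 0.3, 0.6]
width: 0.0562
```

Run:
```python
from h import *
plan([.537,.249,.181],[np.pi,0,-2.404],2,.6)
```

```text
-0.4 -1.5 2.6 0 -0.1 0.1 0.6; -0.4 -1.5 2.6 0.1 -0.1 0.2 0.6
time 6.6 at [0.5344 0.2507 0.1862] [ 3.140e+00 -3.000e-03 -2.399e+00] F [0.6 0.3 0.6] q [ 0.34  0.18  1.3  -0.    1.66 -1.97] w 0.0562
```

Emit:
arm_command(
  commands="-0.4 -1.5 2.6 0 -0.1 0.1 0.6; -0.4 -1.5 2.4 0 0 0 0.6; 0 0 0 0 0 0 0.1; 0 0 0 0 0 0 0; 0 0 0 0 0 0 0; 0 0 0 0 0 0 0; 0 0 0 0 0 0 0",
)

```text
time: 7.48
tool_pos: [0.5384, 0.249, 0.1833]
ee_rot: [-3.141, 0.003, -2.402]
wrist_force: [-0.5, 0.2, 1.3]
width: 0.0095
```

Emit:
arm_command(
  commands="0 0 0 0 0 8 0; 0 0 0 0 0 10 0; 0 0 0 0 0 10 0; 0 0 0 0 0 10 0; 0 0 0 0 0 10 0; 0 0 0 0 0 10 0; 0 0 0 0 0 10 0; 0 0 0 0 0 8 0; 0 0 0 0 0 0 0",
)

```text
time: 8.6
tool_pos: [0.5382, 0.2483, 0.1833]
ee_rot: [3.141, 0.002, 2.513]
wrist_force: [0.2, 0.5, -0.1]
width: 0.0096
```

Run:
```python
from h import *
plan([.538,.249,.1833],[np.pi,0,-2.402-1.5],2,0)
```

```text
0.3 0.2 0 0 0.1 3.8 0; 0.3 0.3 0 0 0 3.8 0
time 8.6 at [0.5382 0.2483 0.1833] [3.141e+00 2.000e-03 2.513e+00] F [ 0.2  0.5 -0.1] q [ 0.34  0.19  1.3  -0.    1.65 -0.61] w 0.0096
```

Emit:
arm_command(
  commands="0 0 0 0 0 5 0; 0 0 0 0 0 3 0; 0 0 0 0 0 0 0",
)

```text
time: 8.98
tool_pos: [0.5381, 0.2482, 0.1833]
ee_rot: [3.141, 0.002, 2.377]
wrist_force: [0.5, 1.0, -0.3]
width: 0.0098
```

Run:
```python
from h import *
plan([.538,.249,.1833],[np.pi,0,-2.402-1.5],2,0)
```

```text
0.3 0.2 0 0 0.1 -0.1 0; 0.3 0.3 0 0 0 -0.1 0
time 8.975 at [0.5381 0.2482 0.1833] [3.141e+00 2.000e-03 2.377e+00] F [ 0.5  1.  -0.3] q [ 0.34  0.19  1.3  -0.    1.65 -0.47] w 0.0098
```

Emit:
arm_command(
  commands="0 0 0 0 0 0 1; 0 0 0 0 0 0 1; 0 0 0 0 0 0 1; 0 0 -25 0 0 0 1; 0 0 -30 0 0 7 1; 0 0 -15 0 0 7 1; 0 0 0 0 0 7 1; 0 0 0 0 0 7 1",
)

```text
time: 9.98
tool_pos: [0.5378, 0.2483, 0.2552]
ee_rot: [3.141, 0.001, 1.879]
wrist_force: [-0.1, -0.1, -0.3]
width: 0.0862
```

Run:
```python
from h import *
g=[np.pi,0,1.908]
plan([.537,.249,.20],g,3,1)
plan([.537,.249,.115],g,6,1,start=(np.array([.537,.249,.20]),R.from_euler("xyz",g)))
s=snapshot("side")
for q in("selector_grip","blue_mark"):print(q,tips(q,s)[:1],proj(s,[.537,.249,.188]))
a=s["img"][205:285,250:350];cv2.imwrite("pics/e.png",cv2.resize(a,(750,600),interpolation=cv2.INTER_CUBIC))
```

```text
0 0 18 0 0 -0.6 1; 1 0 19 0 0 -0.5 1; 0 -1 18 0 0.1 -0.6 1
time 9.975 at [0.5378 0.2483 0.2552] [3.141e+00 1.000e-03 1.879e+00] F [-0.1 -0.1 -0.3] q [ 0.34  0.18  1.17 -0.    1.79  0.03] w 0.0862
0 0 14 0 0 0 1; 0 0 14 0 0 0 1; 0 0 14 0 0 0 1; 0 0 15 0 0 0 1; 0 0 14 0 0 0 1; 0 0 14 0 0 0 1
time 9.975 at [0.5378 0.2483 0.2552] [3.141e+00 1.000e-03 1.879e+00] F [-0.1 -0.1 -0.3] q [ 0.34  0.18  1.17 -0.    1.79  0.03] w 0.0862
selector_grip [(array([297.024, 233.424]), 0.47)] [297.30205674 233.42150444]
blue_mark [(array([297.28 , 246.816]), 0.81)] [297.30205674 233.42150444]
```

View pics/e.png

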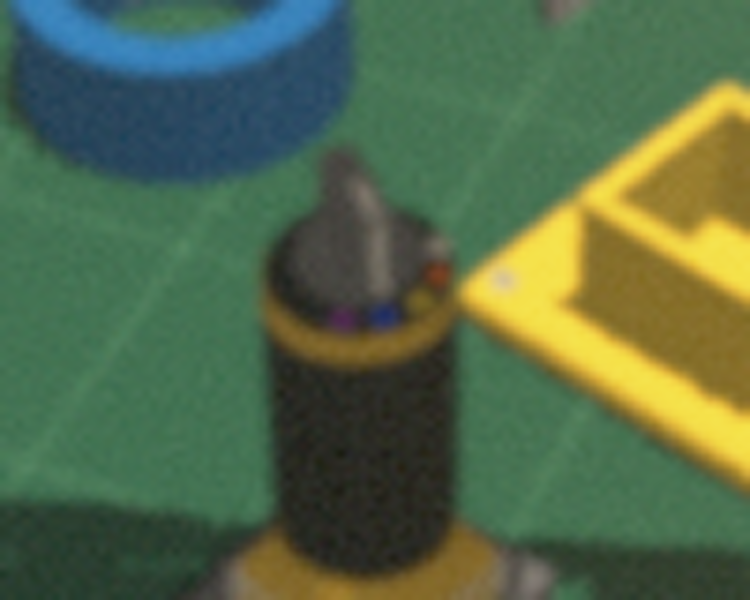

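The pointer line now ends at the blue dot (383,315 in the crop). Next I grip the body.

Emit:
arm_command(
  commands="0 0 18 0 0 -0.6 1; 1 0 19 0 0 -0.5 1; 0 -1 18 0 0.1 -0.6 1; 0 0 22 0 0 0 1; 0 0 22 0 0 0 1; 0 0 22 0 0 0 1; 0 0 15 0 0 0 1; 0 0 0 0 0 0 1",
)

```text
time: 11.12
tool_pos: [0.5315, 0.2471, 0.1033]
ee_rot: [-3.129, -0.001, 1.929]
wrist_force: [0.4, -0.6, -0.2]
width: 0.094
```

Run:
```python
from h import *
plan([.537,.249,.110],[np.pi,0,1.908],2,1)
```

```text
-0.1 2.9 -3.4 -0.4 0 0.6 1; 0 2.9 -3.4 -0.3 0 0.6 1
time 11.125 at [0.5315 0.2471 0.1033] [-3.129e+00 -1.000e-03  1.929e+00] F [ 0.4 -0.6 -0.2] q [ 0.34  0.22  1.43  0.    1.51 -0.02] w 0.094
```

Emit:
arm_command(
  commands="0 3 -4 -0.4 0 0.6 1; 0 2 -2 -0.3 0 0 1; 0 0 0 0 0 0 1; 0 0 0 0 0 0 1",
)

```text
time: 11.62
tool_pos: [0.5386, 0.2497, 0.1131]
ee_rot: [3.135, -0.001, 1.918]
wrist_force: [-0.9, -0.7, -0.4]
width: 0.0939
```

Run:
```python
from h import *
plan([.5375,.249,.110],[np.pi,0,1.908],2,1)
```

```text
-0.1 -0.6 1.5 0.2 0 0.3 1; -0.2 -0.6 1.6 0.2 0 0.3 1
time 11.625 at [0.5386 0.2497 0.1131] [ 3.135e+00 -1.000e-03  1.918e+00] F [-0.9 -0.7 -0.4] q [ 0.34  0.21  1.41  0.    1.51 -0.01] w 0.0939
```

Emit:
arm_command(
  commands="0 -1 2 0.3 0 0 1; 0 0 0 0 0 0 1; 0 0 0 0 0 0 0; 0 0 0 0 0 0 0; 0 0 0 0 0 0 0; 0 0 0 0 0 0 0; 0 0 0 0 0 0 0; 0 0 0 0 0 0 0",
)

```text
time: 12.62
tool_pos: [0.5375, 0.2493, 0.111]
ee_rot: [3.14, -0.001, 1.919]
wrist_force: [0.0, 0.0, -0.5]
width: 0.0457
```

Emit:
arm_command(
  commands="0 0 -5 0 0 0 0; 0 0 -10 0 0 0 0; 0 0 -12 0 0 0 0; 0 0 -15 0 0 0 0; 0 0 -20 0 0 0 0; 0 0 -25 0 0 0 0; 0 0 -25 0 0 0 0; 0 0 -25 0 0 0 0; 0 0 0 0 0 0 0; 0 0 0 0 0 0 0",
)

```text
time: 13.88
tool_pos: [0.5333, 0.2479, 0.256]
ee_rot: [-3.134, -0.001, 1.918]
wrist_force: [-0.3, 0.3, -4.0]
width: 0.0457
```

Run:
```python
from h import *
np.set_printoptions(precision=4,suppress=True)
# final pose: outward tilt 45 deg, panel middle pm; lamp z of TCP = .099
pm=np.array([.5335,-.2558,.0045]);L=.111-.012
az=np.arctan2(pm[1],pm[0]);
for _ in range(3):
    d=np.array([np.cos(az),np.sin(az),-1])/np.sqrt(2)   # beam direction
    tcp=pm-d*(.15+L); 
# x axis tangential like now (yaw = az+pi/2 - ~.09)
x=np.array([-np.sin(az),np.cos(az),0]);M=np.c_[x,np.cross(d,x),d];e=R.from_matrix(M).as_euler("xyz")
print("final",tcp,e,az)
# intermediate: upright lamp near end
mid=tcp+[0,0,.09];ymid=az+np.pi/2
p,r=plan(mid,[np.pi,0,ymid],14,0)
plan(tcp,e,8,0,start=(p,r))
s=snapshot("side");cv2.imwrite("pics/f.png",s["img"])
```

```text
final [ 0.3747 -0.1797  0.1806] [2.3562 0.     1.1237] -0.4470933306206416
-25 -21 -1 0 0 3.3 0; -26 -20 -1 -0.1 0 3.2 0; -27 -18 -1 0 0 3.3 0; -28 -16 -1 0 0 3.2 0; -29 -15 -1 0 0 3.3 0; -30 -13 -1 -0.1 0.1 3.2 0; -30 -12 -1 0 0 3.3 0; -31 -10 -1 0 0 3.2 0; -32 -8 -1 -0.1 0 3.3 0; -32 -6 -1 0 0 3.2 0; -32 -4 -1 0 0 3.3 0; -33 -3 -1 -0.1 0 3.2 0
-32 -1 -1 0 0 3.3 0; -33 2 -1 0 0 3.2 0
time 13.875 at [0.5333 0.2479 0.256 ] [-3.134 -0.001  1.918] F [-0.3  0.3 -4. ] q [ 0.34  0.18  1.17  0.    1.8  -0.01] w 0.0457
0 0 11 -5.6 0 0 0; 0 -1 12 -5.7 0 0 0; 0 -2 11 -5.6 0 0 0; 0 -4 10 -5.6 0 0 0; 0 -4 11 -5.6 0 0 0; 0 -5 10 -5.7 0 0 0; 0 -7 9 -5.6 0 0 0; 0 -7 9 -5.6 0 0 0
time 13.875 at [0.5333 0.2479 0.256 ] [-3.134 -0.001  1.918] F [-0.3  0.3 -4. ] q [ 0.34  0.18  1.17  0.    1.8  -0.01] w 0.0457
```

View pics/f.png

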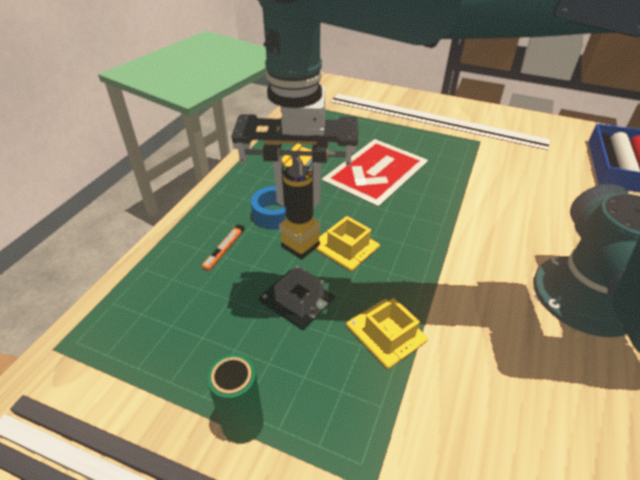

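The lamp (300,235) hangs in the gripper and the dock (297,295) is empty. Now I carry it over.

Emit:
arm_command(
  commands="-25 -21 -1 0 0 3.3 0; -26 -20 -1 -0.1 0 3.2 0; -27 -18 -1 0 0 3.3 0; -28 -16 -1 0 0 3.2 0; -29 -15 -1 0 0 3.3 0; -30 -13 -1 -0.1 0.1 3.2 0; -30 -12 -1 0 0 3.3 0; -31 -10 -1 0 0 3.2 0; -32 -8 -1 -0.1 0 3.3 0; -32 -6 -1 0 0 3.2 0; -32 -4 -1 0 0 3.3 0; -33 -3 -1 -0.1 0 3.2 0",
)

```text
time: 15.42
tool_pos: [0.3804, -0.1263, 0.2547]
ee_rot: [-3.11, 0.012, 1.22]
wrist_force: [0.3, -0.6, -5.2]
width: 0.0455
```

Emit:
arm_command(
  commands="-32 -1 -1 0 0 3.3 0; -25 2 -1 0 0 3.2 0; -10 0 0 0 0 0 0; 0 0 0 0 0 0 0",
)

```text
time: 15.92
tool_pos: [0.3519, -0.19, 0.2534]
ee_rot: [-3.103, 0.014, 1.1]
wrist_force: [0.7, -0.2, -4.0]
width: 0.0456
```

Run:
```python
from h import *
plan([ 0.3747,-0.1797,0.2 ],[2.3562,0.,1.1237],10,0)
```

```text
2 2 5 -4.7 0.1 -0.1 0; 2 1 6 -4.7 0.2 -0.1 0; 2 1 5 -4.8 0.1 -0.1 0; 2 0 6 -4.7 0.1 -0.1 0; 2 0 5 -4.7 0.1 -0.1 0; 2 0 6 -4.7 0.2 -0.1 0; 2 -1 5 -4.7 0.1 -0.1 0; 2 -1 6 -4.8 0.1 -0.1 0; 2 -2 5 -4.7 0.1 -0.1 0; 2 -2 5 -4.7 0.2 -0.1 0
time 15.925 at [ 0.3519 -0.19    0.2534] [-3.103  0.014  1.1  ] F [ 0.7 -0.2 -4. ] q [-0.62 -0.23  1.57 -0.02  1.83 -0.15] w 0.0456
```

Emit:
arm_command(
  commands="2 2 5 -4.7 0.1 -0.1 0; 2 1 6 -4.7 0.2 -0.1 0; 2 1 5 -4.8 0.1 -0.1 0; 2 0 6 -4.7 0.1 -0.1 0; 2 0 5 -4.7 0.1 -0.1 0; 2 0 6 -4.7 0.2 -0.1 0; 2 -1 5 -4.7 0.1 -0.1 0; 2 -1 6 -4.8 0.1 -0.1 0; 2 -2 5 -4.7 0.1 -0.1 0; 2 -2 5 -4.7 0.2 -0.1 0; 0 0 0 0 0 0 0",
)

```text
time: 17.3
tool_pos: [0.4088, -0.1774, 0.1814]
ee_rot: [2.397, -0.014, 1.153]
wrist_force: [-0.1, -0.7, -3.3]
width: 0.046
```

Run:
```python
from h import *
plan([ 0.3747,-0.1797,0.1806 ],[2.3562,0.,1.1237],4,0)
```

```text
-4 -6 -5 -0.6 -0.4 0.2 0; -4 -5 -5 -0.6 -0.5 0.1 0; -4 -6 -5 -0.6 -0.4 0.2 0; -4 -5 -5 -0.6 -0.4 0.2 0
time 17.3 at [ 0.4088 -0.1774  0.1814] [ 2.397 -0.014  1.153] F [-0.1 -0.7 -3.3] q [-0.69 -0.76  2.21  0.24  0.98 -0.33] w 0.046
```

The outward tilt hits joint 2's limit. I'll light the panel from the side instead: lamp toward +y, tipped mostly by forearm roll, with the jaws still in the tilt plane.

```bash
cat >> h.py <<'E'
pm=np.array([.5335,-.2558,.0045]);L=.099;az=-.447
def fin(b,slant=np.pi/4,flip=1):
    d=np.array([np.cos(b)*np.cos(slant),np.sin(b)*np.cos(slant),-np.sin(slant)])
    x=flip*np.array([-np.sin(b),np.cos(b),0]);return pm-d*(.15+L),R.from_matrix(np.c_[x,np.cross(d,x),d]).as_euler("xyz")
E
python3 - <<'E'
from h import *
b=az-np.pi/2
f,e=fin(b);print(f,e)
p,r=plan([f[0],f[1],.27],[np.pi,0,e[2]],14,0)
plan(f,e,8,0,start=(p,r))
E
```

```text
[ 0.60960823 -0.09702961  0.18056959] [ 2.35619449  0.         -0.447     ]
11 12 3 2.3 -2.5 6.2 0; 13 11 2 2.3 -2.4 6.2 0; 13 10 0 2.3 -2.5 6.2 0; 15 8 0 2.3 -2.5 6.2 0; 15 6 -1 2.4 -2.4 6.2 0; 16 5 -2 2.3 -2.5 6.2 0; 16 2 -3 2.3 -2.5 6.2 0; 17 1 -3 2.3 -2.4 6.2 0; 16 -1 -5 2.3 -2.5 6.2 0; 16 -3 -5 2.3 -2.5 6.2 0; 15 -4 -5 2.3 -2.4 6.2 0; 14 -7 -6 2.3 -2.5 6.1 0
13 -8 -6 2.3 -2.5 6.2 0; 12 -10 -6 2.4 -2.4 6.2 0
time 17.3 at [ 0.4088 -0.1774  0.1814] [ 2.397 -0.014  1.153] F [-0.1 -0.7 -3.3] q [-0.69 -0.76  2.21  0.24  0.98 -0.33] w 0.046
0 0 11 -5.6 0 0 0; 0 -1 11 -5.7 0 0 0; 0 -2 11 -5.6 0 0 0; 0 -4 11 -5.6 0 0 0; 0 -4 10 -5.6 0 0 0; 0 -5 10 -5.7 0 0 0; 0 -6 9 -5.6 -0.1 0 0; 0 -7 9 -5.6 0 0 0
time 17.3 at [ 0.4088 -0.1774  0.1814] [ 2.397 -0.014  1.153] F [-0.1 -0.7 -3.3] q [-0.69 -0.76  2.21  0.24  0.98 -0.33] w 0.046
```

Emit:
arm_command(
  commands="11 12 3 2.3 -2.5 6.2 0; 13 11 2 2.3 -2.4 6.2 0; 13 10 0 2.3 -2.5 6.2 0; 15 8 0 2.3 -2.5 6.2 0; 15 6 -1 2.4 -2.4 6.2 0; 16 5 -2 2.3 -2.5 6.2 0; 16 2 -3 2.3 -2.5 6.2 0",
)

```text
time: 18.18
tool_pos: [0.5068, -0.1304, 0.2275]
ee_rot: [2.792, -0.159, 0.333]
wrist_force: [0.0, 0.2, -2.7]
width: 0.0457
```

Run:
```python
from h import *
b=az-np.pi/2
f,e=fin(b)
p,r=plan([f[0],f[1],.27],[np.pi,0,e[2]],9,0)
```

```text
13 1 -3 1.7 -1.8 4.7 0; 12 0 -2 1.7 -1.8 4.8 0; 13 -1 -4 1.7 -1.8 4.7 0; 12 -2 -3 1.7 -1.9 4.7 0; 12 -3 -4 1.7 -1.8 4.7 0; 11 -5 -5 1.8 -1.8 4.8 0; 11 -5 -4 1.7 -1.8 4.7 0; 10 -7 -4 1.7 -1.8 4.7 0; 10 -7 -5 1.7 -1.8 4.8 0
time 18.175 at [ 0.5068 -0.1304  0.2275] [ 2.792 -0.159  0.333] F [ 0.   0.2 -2.7] q [-0.22 -0.21  1.66 -0.22  1.38  1.06] w 0.0457
```

Emit:
arm_command(
  commands="13 1 -3 1.7 -1.8 4.7 0; 12 0 -2 1.7 -1.8 4.8 0; 13 -1 -4 1.7 -1.8 4.7 0; 12 -2 -3 1.7 -1.9 4.7 0; 12 -3 -4 1.7 -1.8 4.7 0; 11 -5 -5 1.8 -1.8 4.8 0; 11 -5 -4 1.7 -1.8 4.7 0; 10 -7 -4 1.7 -1.8 4.7 0; 10 -7 -5 1.7 -1.8 4.8 0; 0 0 0 0 0 0 0",
)

```text
time: 19.42
tool_pos: [0.6205, -0.0879, 0.2808]
ee_rot: [-3.125, 0.007, -0.463]
wrist_force: [-0.6, -0.3, -3.3]
width: 0.0457
```

Run:
```python
from h import *
b=az-np.pi/2
f,e=fin(b);f[2]+=.02
p,r=plan(f,e,9,0)
```

```text
-1 2 9 -5.1 0.1 -0.1 0; 0 0 9 -5.1 0.1 -0.1 0; -1 0 9 -5.1 0 0 0; 0 0 9 -5.1 0.1 -0.1 0; -1 -2 9 -5.1 0.1 -0.1 0; -1 -2 9 -5.1 0.1 -0.1 0; 0 -3 8 -5.1 0 -0.1 0; -1 -4 8 -5.1 0.1 0 0; -1 -5 8 -5.2 0.1 -0.1 0
time 19.425 at [ 0.6205 -0.0879  0.2808] [-3.125  0.007 -0.463] F [-0.6 -0.3 -3.3] q [-0.24  0.26  1.02  0.02  1.86  1.8 ] w 0.0457
```

Emit:
arm_command(
  commands="-1 2 9 -5.1 0.1 -0.1 0; 0 0 9 -5.1 0.1 -0.1 0; -1 0 9 -5.1 0 0 0; 0 0 9 -5.1 0.1 -0.1 0; -1 -2 9 -5.1 0.1 -0.1 0; -1 -2 9 -5.1 0.1 -0.1 0; 0 -3 8 -5.1 0 -0.1 0; -1 -4 8 -5.1 0.1 0 0; -1 -5 8 -5.2 0.1 -0.1 0; 0 0 0 0 0 0 0; 0 0 0 0 0 0 0",
)

```text
time: 20.8
tool_pos: [0.6101, -0.0891, 0.2046]
ee_rot: [2.347, -0.005, -0.422]
wrist_force: [1.0, 0.3, -2.9]
width: 0.0453
```

Run:
```python
from h import *
b=az-np.pi/2
f,e=fin(b);p,r=plan(f,e,4,0)
t=snapshot("top");s=snapshot("side")
o=robot.get_obs();P=np.array(o["tool_pos"]);Z=R.from_euler("xyz",o["ee_rot"]).as_matrix()[:,2]
for n,c in(("top",t),("side",s)):
  print(n,"lens",tips("lamp",c)[:2],proj(c,P+L*Z),"sel",tips("selector_grip",c)[:2],proj(c,P-Z*(.176-L)),"blue",tips("blue_mark",c)[:1],"pm",tips("panel_middle",c)[:1],proj(c,pm))
x=s["img"][90:300,230:510];cv2.imwrite("pics/g.png",cv2.resize(x,(800,600),interpolation=cv2.INTER_CUBIC))
x=t["img"][140:320,340:580];cv2.imwrite("pics/i.png",cv2.resize(x,(800,600),interpolation=cv2.INTER_CUBIC))
```

```text
1 -3 6 0.1 -0.3 0.2 0; 0 -3 5 0.2 -0.3 0.2 0; 1 -3 6 0.1 -0.3 0.2 0; 1 -3 5 0.1 -0.3 0.2 0
time 20.8 at [ 0.6101 -0.0891  0.2046] [ 2.347 -0.005 -0.422] F [ 1.   0.3 -2.9] q [ 0.12  0.52  1.04 -0.72  1.95  1.96] w 0.0453
top lens [(array([463.232, 223.92 ]), 0.78)] [464.90127347 225.25152418] sel [] [419.48074345 188.77976817] blue [] pm [(array([494.016, 250.176]), 0.89)] [493.93024005 252.71947974]
side lens [(array([349.888, 142.32 ]), 0.86)] [350.45195882 142.24621942] sel [(array([314.496, 112.416]), 0.55)] [312.62967602 112.64617745] blue [(array([308.288, 116.112]), 0.61)] pm [(array([375.424, 172.08 ]), 0.87)] [376.62316264 169.4048204 ]
```

View pics/g.png

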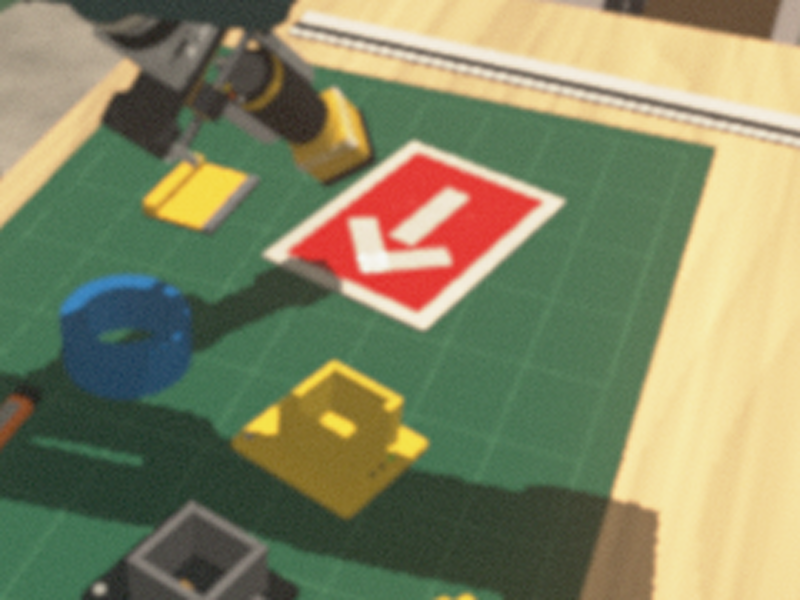

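View pics/i.png

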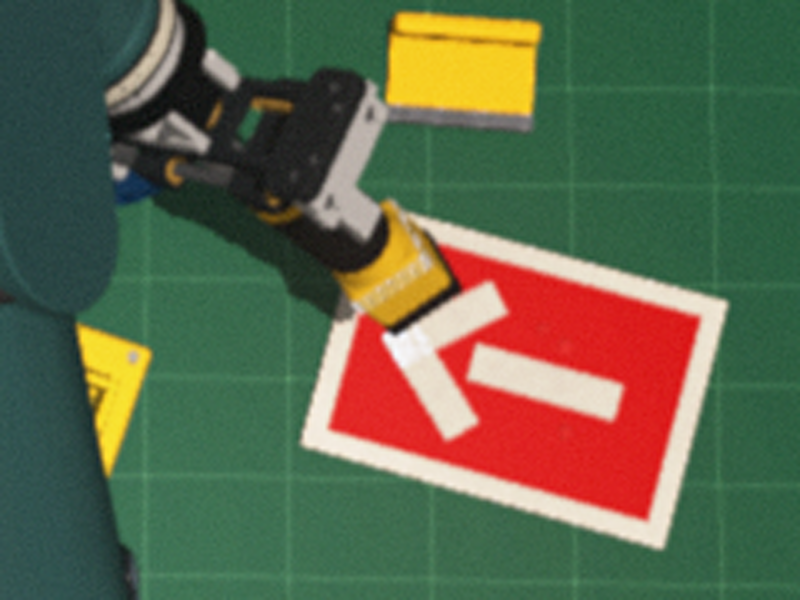

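The lamp is held at a 45° slant and the network's lens position matches the kinematics to 2 px in both views (side ~(350,142), top ~(464,224)). Now the fine approach.

```bash
cat >> h.py <<'E'
pm=np.array([.532,-.2555,.0045])
def err():
    o=robot.get_obs();P=np.array(o["tool_pos"]);Z=R.from_euler("xyz",o["ee_rot"]).as_matrix()[:,2]
    print("beam-pm mm",np.round((P+(L+.15)*Z-pm)*1000,1),"slant",np.degrees(np.arcsin(-Z[2])).round(1),"lens",np.round(P+L*Z,3),np.abs(o["qvel"]).max().round(3))
E
python3 - <<'E'
from h import *
f,e=fin(az-np.pi/2);plan(f,e,4,0);err()
E
```

```text
0 -3 5 0.2 -0.3 0.2 0; 1 -3 6 0.1 -0.3 0.2 0; 0 -3 5 0.2 -0.2 0.2 0; 1 -2 5 0.2 -0.3 0.2 0
time 21.3 at [ 0.6096 -0.0897  0.2034] [ 2.344 -0.003 -0.423] F [ 0.2 -0.3 -4.4] q [ 0.12  0.52  1.04 -0.73  1.95  1.96] w 0.0458
beam-pm mm [ 5.   3.1 24.9] slant 44.3 lens [ 0.581 -0.154  0.134] 0.004
```

Emit:
arm_command(
  commands="0 -3 5 0.2 -0.3 0.2 0; 1 -3 6 0.1 -0.3 0.2 0; 0 -3 5 0.2 -0.2 0.2 0; 1 -2 4 0.2 -0.3 0.2 0; 0 0 0 0 0 0 0; 0 0 0 0 0 0 0",
)

```text
time: 22.05
tool_pos: [0.6084, -0.0973, 0.179]
ee_rot: [2.357, 0.002, -0.448]
wrist_force: [-0.8, 0.3, -3.5]
width: 0.0458
```

Run:
```python
from h import *
f,e=fin(az-np.pi/2);plan(f,e,2,0);err()
```

```text
-0.3 0.4 -0.7 0 0.1 0 0; -0.2 0.4 -0.6 0 0 0 0
time 22.05 at [ 0.6084 -0.0973  0.179 ] [ 2.357e+00  2.000e-03 -4.480e-01] F [-0.8  0.3 -3.5] q [ 0.1   0.53  1.06 -0.7   1.93  1.99] w 0.0458
beam-pm mm [-0.2 -0.2 -1.6] slant 45.0 lens [ 0.578 -0.16   0.109] 0.003
```

Emit:
arm_command(
  commands="0 0 -1 0 0 0 0; 0 0 0 0 0 0 0; 0 0 0 0 0 0 0; 0 0 0 0 0 0 0; 0 0 0 0 0 0 0; 0 0 0 0 0 0 0; 0 0 0 0 0 0 0; 0 0 0 0 0 0 0",
)

```text
time: 23.05
tool_pos: [0.609, -0.0963, 0.1806]
ee_rot: [2.357, 0.001, -0.448]
wrist_force: [1.1, 0.5, -3.9]
width: 0.0458
```

Run:
```python
from h import *
np.set_printoptions(precision=4,suppress=True)
err();t=snapshot("top");s=snapshot("side")
o=robot.get_obs();P=np.array(o["tool_pos"]);Z=R.from_euler("xyz",o["ee_rot"]).as_matrix()[:,2]
a,b=tips("lamp",t),tips("lamp",s);print(a,b)
if a and b:print("lens seen",tri(s,b[0][0],t,a[0][0]),"kin",P+L*Z)
a,b=tips("lamp_beam",t),tips("lamp_beam",s)
if a and b:print("beam seen",tri(s,b[0][0],t,a[0][0]),pm)
x=s["img"][80:230,230:430];cv2.imwrite("pics/k.png",cv2.resize(x,(800,600),interpolation=cv2.INTER_CUBIC))
err()
```

```text
beam-pm mm [ 0.8  0.8 -0.2] slant 45.1 lens [ 0.579 -0.159  0.111] 0.001
[(array([462.784, 222.288]), 0.86)] [(array([350.976, 151.92 ]), 0.82)]
lens seen (array([ 0.5859, -0.1593,  0.1043]), np.float64(0.01139734883736061)) kin [ 0.5787 -0.1593  0.1105]
beam-pm mm [ 0.8  0.8 -0.2] slant 45.1 lens [ 0.579 -0.159  0.111] 0.003
```

View pics/k.png

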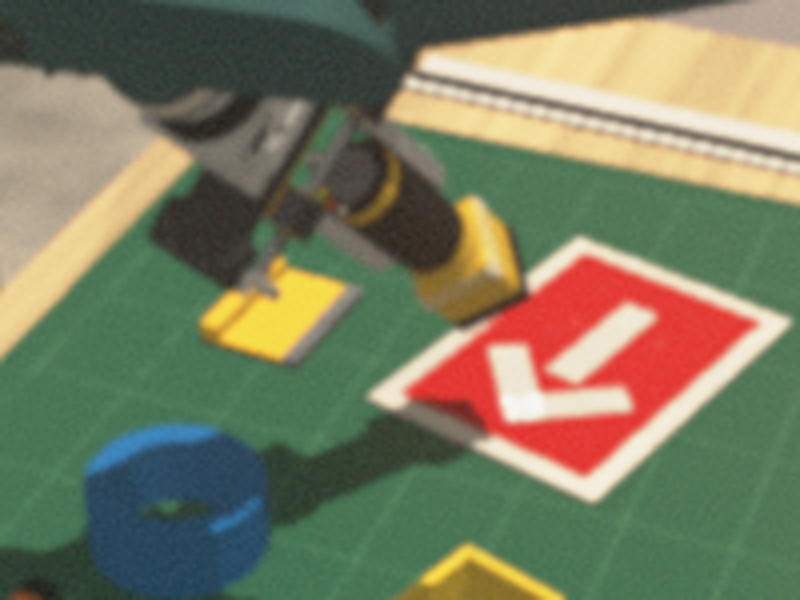

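The lamp is aligned with the fingers (no slip visible), clear of the panel, and the lens is at about (355,152). Handing in.

Run:
```python
from h import *
err();print(robot.close_job())
```

```text
beam-pm mm [ 0.8  0.8 -0.2] slant 45.1 lens [ 0.579 -0.159  0.111] 0.003
the job is handed in; nothing more can be done
None
```

I turned the selector from white to blue while the lamp stood in its dock. I then drew the lamp out and handed the job in at about 23 s, holding it at a 45° slant over the panel from its +y side.

**Selector:** a close crop after the turn showed the pointer line ending on the blue dot. I did not check it again after gripping the lamp body.

**Final pose:** by the arm's own readings, the beam point is about 1 mm from the panel middle, the slant is 45.1° and the arm is still. The panel middle itself is known only to a few mm: my two estimates differed by about 8 mm in all, and I aimed at a point between them.

**Checks that disagreed:** the last network fix put the lens about 9 mm from where the arm's readings place it, and its two camera rays missed each other by 11 mm. An earlier check in the same kind of pose matched to 2 pixels, and the last picture showed no slip, so I put this down to the network.

**Failed attempt:** I first tried tipping the lamp outward from the robot. That brought joint 2 to the end of its range, so I lit the panel from the side instead.

In the pictures, nothing touched the panel and the squeegee and tape stayed where they were. The knife and film roll were clear of every move, but I did not check them at the end.

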